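# Draw out a specimen tray with the tray hook

## Robot

A 6-joint arm with a two-finger parallel gripper is mounted at the origin on the work surface. World frame = base frame: x ahead of the robot, y to its left, z up, the work surface at z = 0. Lengths are in m, angles in degrees, forces in N, time in s.
With the tool pointing down it reaches from about 0.35 to 0.875 m from the base axis. Payload 4.2 kg.
Tool frame: the origin (TCP) lies midway between the tips of the shut fingers; the grasp point (between the pads) lies 19 mm behind it; z points along the fingers, y is the direction in which the jaws open and shut (so a half turn about z gives the same grasp; the last joint's range is limited). The gripper opens to 87 mm and grips with 3 to 60 N. Pads are 19 mm wide; open, the fingers measure 117 mm over their backs; the gripper's body (75 mm by 190 mm) begins 51 mm behind the grasp point.
Start: joints at [-61.73, 22.042, 0.453, 0, -68.411, -14.817], TCP at [0.145, -0.608, 0.223] pointing down, gripper open.
Joint ranges: [-179.83, 179.83], [-69.29, 118.12], [-61.27, 80.66], [-181.25, 117.63], [-171.15, -9.14], [-177.46, 177.46]. Speed limits (degrees/s): [159.86, 159.86, 180, 180, 180, 180].

## Interface

Orientations are given as a 3x3 rotation matrix whose columns are the frame's x, y, z axes.
In Python, from station import sense, capture, get_calibration, finish_job, spot_in, spot_point gives the robot as it stands.
- The arm moves only by the shell command python3 -m inch 'ROWS'. ROWS is JSON, a list of rows, each an object with "fingers": the finger opening in cm, from 0 to 8.7; "delta_pos": the shift along the tool's x, y, z in cm, a list of three; "spin": the turn about the tool's z in degrees. In form: [{"fingers": fingers, "delta_pos": [dx, dy, dz], "spin": spin}, ...]. A call has 1 to 20 rows; each row is the pose to reach, as a shift and turn from the pose commanded when the call began, along the tool's axes at that moment; what a row does not reach only later rows make up. A row lasts 1/10 s, in which the tool goes at most 50 mm and 8.59 degrees, less where a joint would pass 70% of its speed; a pose out of reach is approached as far as the arm can. A call with a gripper value outside its range is refused whole. The fingers move at their own pace and stop on an object; the grip force is fixed at half the most. Time passes only in rows, so rows that repeat a pose let the fingers close. It gives the time, the measured TCP pose, the force and the opening at its end, in the units of the state.
- sense(): the state, without advancing time (a new reading comes with each control period).
- capture(name): name is "scene" or "top" or "wrist"; returns the picture (420x560x3 uint8, red, green, blue); there is no depth.
- get_calibration(name): a dict with "K" (3x3 intrinsics, pixels), "dist" ([k1, k2, p1, p2, k3] as OpenCV has them; the pictures are not rectified), "T" (4x4, takes a point from camera to world coordinates). Camera axes: x right, y up, looking along -z (the intrinsics and any distortion apply to the point x, -y, -z); pixel columns grow to the right and rows downward; lengths in m; the calibration is good to about 2 mm. A picture is of the moment at which its call begins: read the wrist's pose just before it. get_calibration takes no time and is no camera call; for the wrist camera it gives the pose at the moment of the call.
- finish_job(): hands the job in, once; it reports no verdict.
Trained networks look in the newest picture that a camera, given by its name, has taken for a name from the list of things; names that differ only in an ending like _2 or _b are one class to them, and where a whole thing is asked for, a point or a joint stands for the part that bears it (a point fixed in the world has none). Each returns a list of dicts, best first, with "conf" (0 to 1); they miss things now and then, are a little off and sometimes report something else, mostly with a low value. They report only what shows in the picture. A call takes as long as a camera call. They do not tell look-alikes from the thing itself.
- spot_in(camera, target): "extent" ([left, top, right, bottom] as shares, 0 to 1, of the picture: columns of its width, rows of its height, round what is visible of it).
- spot_point(camera, target): "location" ([column, row] as shares, 0 to 1, of the picture: columns of its width, rows of its height: a listed point, or the origin of a listed thing).
The state is a dict: "time_s": time; "joints": joint angles; "joint_velocities": joint speeds; "effort": joint torques, N m; "tcp_pos": TCP position; "ee_rot": TCP orientation; "wrist_force": force on the tool from outside, world axes, zero at the start; "moment": the same for the moment, N m; "gripper_width": opening from 0.0 (shut) to 1.0 (fully open).
Only numpy, scipy, OpenCV 4.12 (cv2) and the standard library are available. Lean on these libraries where they do the work, as an engineer would, in place of code of your own. Each camera call takes 0.05 s, during which the arm holds its last target.

## Task

Take the orange-handled hook from its rest, lower its tip into the finger hole of the cabinet's upper tray and draw the tray out gently until it is firmly up against its stop, without straining it. Then unhook, leave the tray out and lay the hook back in its rest as it was. Only the hook may touch the cabinet and its tray, the two jars in it must stay standing, and the other things on the bench stay where they are.

Things in the scene. Friction and masses are not known exactly. Their poses are not given: they have to be found in the camera images.
- hook: tray hook, loose, about 140 g. Origin: centre of its orange handle, a bar 110 (x) by 18 (y) by 20 (z) mm, gripped there across y. From the handle's +x end an 8 mm steel rod runs on along the centre line to x = 95 mm, then bends straight down (-z). Lies in the rest with +z up, origin 50 mm above the bench, +x roughly away from the robot
- hook_tip (a point): lowest point of the hook's down-turned tip: at (95, 0, -30) mm in the hook's frame. The tip is a round rod 8 mm thick with a round end
- rest: grey rest, fixed, origin on the bench under it. Base 160 x 60 x 6 mm; two supports 12 mm long in x: at x = -45 mm, floor 40 mm high, under the handle; at x = +75 mm, floor 46 mm high, under the rod. Their notches run along x, flare upwards, with about 3 mm play each side. The hook's place: origin at (0, 0, 50) mm (starts up to 6 mm off in x), same axes. Handle free from x = -39 to +55 mm
- cabinet: white specimen cabinet with a clear top, fixed on the bench, 200 (x) by 170 (y) by 120 (z) mm, origin at the centre of its underside, front towards -x. Two bays with blue-fronted trays, one above the other; the lower one is fixed and not to be used
- tray: upper tray, blue front 150 mm wide, 56 mm high; axes as the cabinet's. Slides only along the cabinet's x, about 2 N friction, stays where left; starts 0 to 40 mm ajar. The rigid stop is worn: it meets it with the hole 211 to 231 mm in front (-x) of the cabinet's origin, different each time, unseen, to be felt. A pull of 6 to 15 N against it is firm; over 22 N from the hook strains it
- tray_hole (a point): centre of the finger hole at the upper face (84 mm above the bench) of the aluminium lip on the tray's front; lip 36 (x) by 50 by 6 mm thick. Round hole, 18 mm across, straight through, 50 mm of open space below. Starts 126 to 166 mm in front (-x) of the cabinet's origin, always 18 mm in front of the blue front. Axes as the cabinet's
- jar_a: small specimen jar with white cap, 36 mm across and about 36 mm high, standing loose in the upper tray; origin at its underside
- jar_b: the same with yellow cap
- balance: white lab balance with round steel pan, 250 (x) by 190 (y) by 74 mm high, fixed; origin at the centre of its underside
- wash_bottle: white wash bottle, 64 mm across, 145 mm high to the top of its red cap, loose; thin red spout up to 175 mm; origin at its underside
- paper_cup: white cup, 74 mm across the rim, 85 mm high, loose; origin at its underside
There are look-alikes about, which are no part of the job. Leave any turquoise or yellow look-alike of the rest alone.

How it is judged (in metres and radians):
On the way, in this order (a step that is already met when the one before it is completed fails the run):
1. the hook is lifted out of its rest (height (world z) of hook above 0.08 m), for 0.1 s.
2. the hook's tip is down in the finger hole of the upper tray (horizontal distance between hook_tip and tray_hole below 0.01 m and z of hook_tip in the frame of tray_hole below -0.006 m), for 0.1 s.
3. the tray is drawn out and held by the hook against its stop with more than 5 N (x of tray_hole in the frame of cabinet below -0.208 m and contact force between hook and tray above 5 N and horizontal distance between hook_tip and tray_hole below 0.014 m and z of hook_tip in the frame of tray_hole below -0.003 m), for 0.15 s.
At the end, for the whole second after the job is handed in: The upper tray stands drawn out (hole at least 205 mm in front of the cabinet's origin) with both jars upright, and the hook lies at rest in the notches of its rest, tip down and pointing as before, within 18 mm along and 7 mm across of its place, let go (x of tray_hole in the frame of cabinet below -0.205 m and x of hook in the frame of rest between -0.018 and 0.018 m and y of hook in the frame of rest between -0.007 and 0.007 m and z of hook in the frame of rest between 0.046 and 0.054 m and x of hook_tip in the frame of rest above 0.07 m and z of hook_tip in the frame of rest below 0.028 m and linear speed of each of hook, tray below 0.02 m/s and angle between each of jar_a, jar_b's own z axis and vertical below 0.15 rad and contact force between hook and cabinet below 0.1 N); the robot touches nothing.
It fails at once if the hook strains the tray or cabinet with more than 22 N (contact force between hook and cabinet above 22 N).
It fails at once if the gripper or arm touches the tray or cabinet (contact force between any of the fingers, the arm and cabinet above 0.5 N).
It fails at once if a jar is tipped over (angle between any of jar_a, jar_b's own z axis and vertical above 0.5 rad).
It fails at once if the wash bottle, the cup or the balance is disturbed (distance of any of wash_bottle, paper_cup from where it was at the start of the episode above 0.015 m or angle between any of wash_bottle, paper_cup's own z axis and vertical above 0.3 rad or contact force between anything else and balance above 2 N).
It also fails if it takes over 64 s, if anything falls off the work surface, if the arm or the gripper's body presses on something with over 40 N, if the wrist force passes 120 N, or if a joint passes its speed limit or range.

## Working session

There is one attempt and no reset: what is moved stays moved. The work goes in short steps, Python scripts to look and compute and a shell command to move; the robot and the scene stay as the last step left them, time stands still between calls to the robot, and variables do not carry over. Pictures are saved under pics/ and viewed, and the job is handed in when it is done.

```bash
mkdir -p pics; ls
python3 - <<'E'
from station import *
import cv2
s=sense();print(s)
for n in ["scene","top","wrist"]:
    im=capture(n);cv2.imwrite(f"pics/{n}0.png",im[:,:,::-1])
    c=get_calibration(n);print(n,c)
    for t in ["hook","hook_tip","rest","cabinet","tray_hole","tray","jar_a","balance","wash_bottle","paper_cup"]:
        try:
            print(t,"IN",[(round(d["conf"],2),[round(a*b) for a,b in zip(d["extent"],[560,420]*2)]) for d in spot_in(n,t)][:4])
            print(t,"PT",[(round(d["conf"],2),[round(a*b,1) for a,b in zip(d["location"],[560,420])]) for d in spot_point(n,t)][:4])
        except Exception as e: print(t,e)
print(sense()["time_s"])
E
```

```text
pics
{'time_s': 0.0, 'joints': array([-6.17276897e+01,  2.20900274e+01,  3.78608837e-01, -2.88884855e-02,
       -6.84102519e+01, -1.48177222e+01]), 'joint_velocities': array([-0.04101292, -0.02619485, -0.02471286, -0.06096695, -0.0544279 ,
        0.09321519]), 'effort': array([-3.24520415e-04, -3.90664780e+01,  1.87406999e+01,  4.21973661e+00,
        1.11207756e-02, -1.96888382e-04]), 'tcp_pos': array([ 0.14530876, -0.60724791,  0.22145959]), 'ee_rot': array([[-9.72597880e-01, -2.32493039e-01, -5.92927219e-04],
       [-2.32493777e-01,  9.72595633e-01,  2.09224968e-03],
       [ 9.02449380e-05,  2.17276949e-03, -9.99997635e-01]]), 'wrist_force': array([-0.40773561, -0.20489723, -0.64742521]), 'moment': array([-0.00531912,  0.0046492 ,  0.03388019]), 'gripper_width': 1.001110790487389}
scene {'K': array([[404.95890396,   0.        , 282.92706133],
       [  0.        , 404.95890396, 210.25428961],
       [  0.        ,   0.        ,   1.        ]]), 'dist': array([-0.00803589,  0.        ,  0.        ,  0.        ,  0.        ]), 'T': array([[-0.68937094, -0.60495214,  0.39849794, 
[... 2993 characters left out ...]
t': array([-0.0704519,  0.       ,  0.       ,  0.       ,  0.       ]), 'T': array([[-2.32577464e-01, -9.26696947e-01, -2.95195682e-01,
         6.49477830e-02],
       [ 9.72577677e-01, -2.21799295e-01, -6.99838156e-02,
        -6.25801248e-01],
       [-6.20406047e-04, -3.03377389e-01,  9.52870282e-01,
         3.84748535e-01],
       [ 0.00000000e+00,  0.00000000e+00,  0.00000000e+00,
         1.00000000e+00]])}
hook IN []
hook PT []
hook_tip IN []
hook_tip PT []
rest IN []
rest PT []
cabinet IN []
cabinet PT []
tray_hole IN []
tray_hole PT []
tray IN []
tray PT []
jar_a IN []
jar_a PT []
balance IN []
balance PT []
wash_bottle IN []
wash_bottle PT []
paper_cup IN []
paper_cup PT []
3.15
```

View pics/scene0.png

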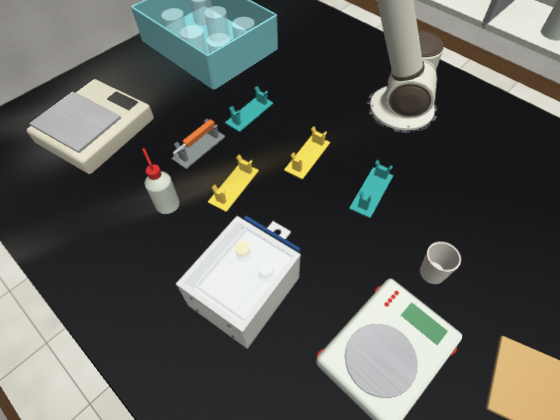

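View pics/top0.png

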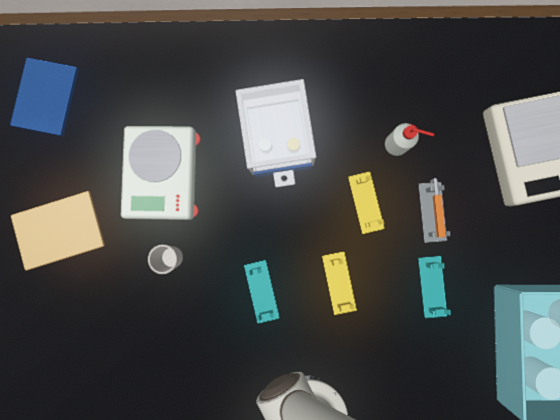

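Run:
```python
import cv2
i=cv2.imread('pics/top0.png')
a=cv2.resize(i[165:245,390:460],None,fx=7,fy=7,interpolation=cv2.INTER_CUBIC);cv2.imwrite('pics/c1.png',a)
a=cv2.resize(i[75:195,220:340],None,fx=5,fy=5,interpolation=cv2.INTER_CUBIC);cv2.imwrite('pics/c2.png',a)
```

```text
(no output)
```

View pics/c1.png

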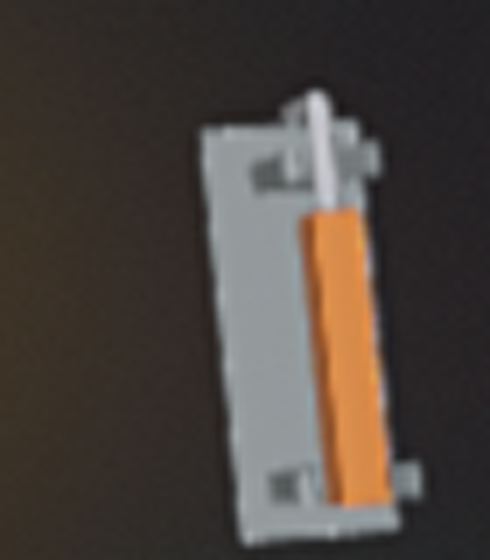

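View pics/c2.png

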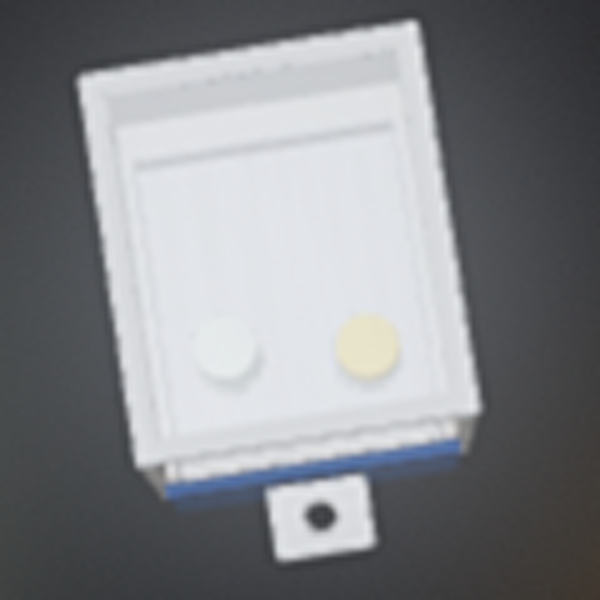

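The top view shows the grey rest with the orange hook at about (432,213). The cabinet is at (279,125) and its hole at (284,178). Both jars (white and yellow caps) stand near the front.

```bash
cat > h.py <<'E'
import numpy as np, cv2
def ray(c,px):
    p=cv2.undistortPoints(np.array(px,float).reshape(-1,1,2),c["K"],c["dist"]).reshape(-1,2)
    d=np.c_[p[:,0],-p[:,1],-np.ones(len(p))]@c["T"][:3,:3].T
    return c["T"][:3,3],d
def onplane(c,px,z):
    o,d=ray(c,px); return o+d*((z-o[2])/d[:,2])[:,None]
def proj(c,P):
    P=np.atleast_2d(P); q=(P-c["T"][:3,3])@c["T"][:3,:3]
    q=q*[1,-1,-1]
    return cv2.projectPoints(q,np.zeros(3),np.zeros(3),c["K"],c["dist"])[0].reshape(-1,2)
E
python3 - <<'E'
from h import *
from station import get_calibration
c=get_calibration("top")
f=lambda pts,s,o:np.array(pts)/s+np.array(o)-0.0
cr=lambda pts,z,s,o:onplane(c,f(pts,s,o),z)
np.set_printoptions(precision=4,suppress=True)
ang=lambda v:np.degrees(np.arctan2(v[1],v[0]))
H=cr([(315,213),(360,212),(390,500),(338,503)],.06,7,(390,165));print("handle",H,H.mean(0),ang((H[0]+H[1]-H[2]-H[3])))
R=cr([(205,130),(355,122),(398,525),(245,542)],.006,7,(390,165));print("rest",R,R.mean(0),ang((R[0]+R[1]-R[2]-R[3])))
C=cr([(80,75),(415,22),(480,410),(140,465)],.12,5,(220,75));print("cab",C,C.mean(0),ang((C[0]+C[1]-C[2]-C[3])),ang((C[0]+C[3]-C[2]-C[1]))-90)
h=cr([(321,516)],.084,5,(220,75))[0];print("hole",h)
s=get_calibration("scene")
print("hole scene",onplane(s,[[279,231.5]],.084), proj(s,h))
print(proj(s,H),proj(s,R))
a=np.radians(ang((C[0]+C[1]-C[2]-C[3])));d=h-C.mean(0);print("x,y in cab",d[0]*np.cos(a)+d[1]*np.sin(a),-d[0]*np.sin(a)+d[1]*np.cos(a))
i=cv2.imread('pics/scene0.png')
cv2.imwrite('pics/c3.png',cv2.resize(i[110:190,160:240],None,fx=7,fy=7,interpolation=cv2.INTER_CUBIC))
cv2.imwrite('pics/c4.png',cv2.resize(i[205:265,230:310],None,fx=7,fy=7,interpolation=cv2.INTER_CUBIC))
E
```

```text
handle [[ 0.5896 -0.3259  0.06  ]
 [ 0.5899 -0.3425  0.06  ]
 [ 0.4835 -0.3511  0.06  ]
 [ 0.4824 -0.3321  0.06  ]] [ 0.5363 -0.3379  0.06  ] 3.986594195090519
rest [[ 0.6268 -0.3023  0.006 ]
 [ 0.6298 -0.3605  0.006 ]
 [ 0.4731 -0.3737  0.006 ]
 [ 0.4665 -0.3148  0.006 ]] [ 0.5491 -0.3378  0.006 ] 4.61190645138885
cab [[ 0.8518  0.1856  0.12  ]
 [ 0.8774  0.0169  0.12  ]
 [ 0.6805 -0.0149  0.12  ]
 [ 0.6537  0.154   0.12  ]] [0.7658 0.0854 0.12  ] 9.10189799384268 8.831519515900169
hole [0.6325 0.0649 0.084 ]
hole scene [[0.6285 0.0705 0.084 ]] [[276.0615 231.1776]]
[[185.6785 142.5379]
 [181.8293 139.5998]
 [208.941  118.4083]
 [213.5535 121.395 ]] [[184.5298 167.1695]
 [170.9551 157.046 ]
 [209.5147 126.2889]
 [224.0823 134.7824]]
x,y in cab -0.13486489690509548 0.0008809569562723794
```

View pics/c3.png

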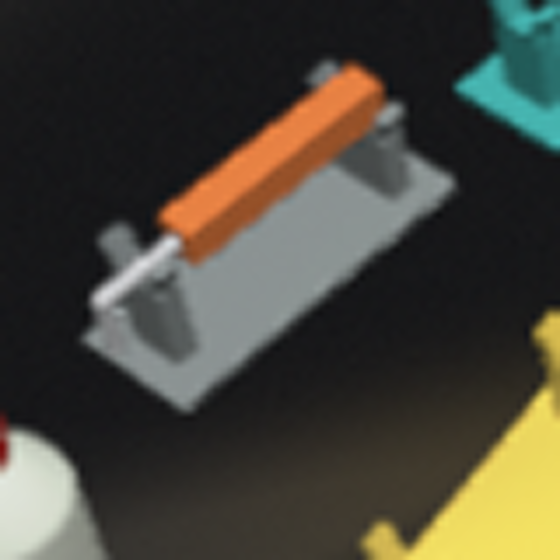

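View pics/c4.png

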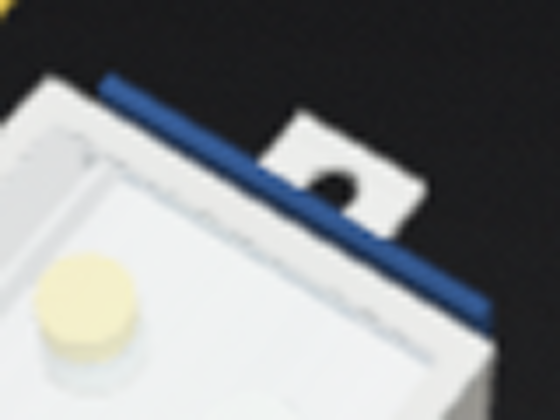

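```bash
python3 -m inch '[{"fingers":8.7,"delta_pos":[0,0,-4],"spin":0},{"fingers":8.7,"delta_pos":[-5,2,-4],"spin":2},{"fingers":8.7,"delta_pos":[-9.5,4,-4],"spin":4},{"fingers":8.7,"delta_pos":[-14,6,-4],"spin":6},{"fingers":8.7,"delta_pos":[-18.5,7.5,-4],"spin":8},{"fingers":8.7,"delta_pos":[-23,9.2,-4],"spin":9.1},{"fingers":8.7,"delta_pos":[-27.5,11,-3],"spin":9.1},{"fingers":8.7,"delta_pos":[-32,13,-1],"spin":9.1},{"fingers":8.7,"delta_pos":[-36.5,15,1],"spin":9.1},{"fingers":8.7,"delta_pos":[-41,16.5,3],"spin":9.1},{"fingers":8.7,"delta_pos":[-43.3,17.25,6],"spin":9.1},{"fingers":8.7,"delta_pos":[-43.3,17.25,6],"spin":9.1},{"fingers":8.7,"delta_pos":[-43.3,17.25,6],"spin":9.1},{"fingers":8.7,"delta_pos":[-43.3,17.25,6],"spin":9.1},{"fingers":8.7,"delta_pos":[-43.3,17.25,6],"spin":9.1}]'
python3 - <<'E'
from h import *
from station import *
np.set_printoptions(precision=4,suppress=True)
s=sense();print(s["tcp_pos"],s["ee_rot"],s["wrist_force"],s["time_s"])
c=get_calibration("wrist");im=capture("wrist");cv2.imwrite("pics/w1.png",im[:,:,::-1]);np.save("w1T.npy",c["T"])
print(proj(c,[[.5363,-.3379,.06],[.5896,-.3342,.06]]))
for t in ["hook","hook_tip"]: print(spot_point("wrist",t)[:2])
sc=get_calibration("scene");tp=get_calibration("top")
print("bottle",onplane(sc,[[166,202]],0),onplane(tp,[[395.3,145.1]],0))
E
```

```text
time_s: 4.65
tcp_pos: [0.5262, -0.3404, 0.1642]
ee_rot: [[-0.997, -0.075, 0.003], [-0.075, 0.997, -0.001], [-0.002, -0.001, -1.0]]
wrist_force: [0.8, 1.4, 0.2]
gripper_width: 0.999
[ 0.5262 -0.3404  0.1642] [[-0.9972 -0.0746  0.0025]
 [-0.0746  0.9972 -0.0012]
 [-0.0024 -0.0013 -1.    ]] [0.805  1.3777 0.2248] 4.65
[[274.2185 222.6051]
 [273.8366 283.0259]]
[{'location': [0.4879, 0.5281], 'conf': 0.71}]
[]
bottle [[ 0.7347 -0.2484  0.    ]] [[ 0.7347 -0.2403  0.    ]]
```

View pics/w1.png

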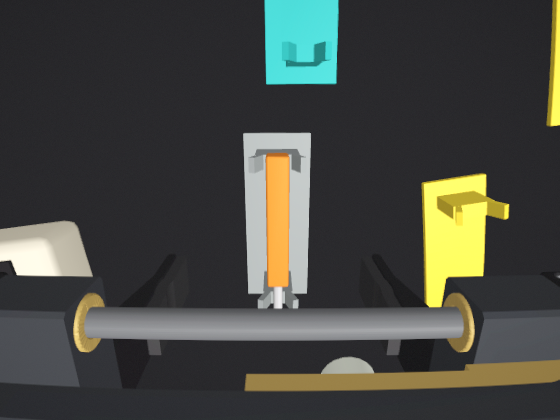

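The wrist view shows the handle from (278,154) at its near end to (278,286) at its far end, centred between the open fingers. The grey rest is beneath it.

Run:
```python
from h import *
from station import *
np.set_printoptions(precision=4,suppress=True)
c=get_calibration("wrist");c["T"]=np.load("w1T.npy")
P=onplane(c,[[278,154],[278,286],[278,220]],.06);print(P)
d=P[1]-P[0];print(P[:2].mean(0),np.hypot(*d[:2]),np.degrees(np.arctan2(d[1],d[0])))
R=onplane(c,[[244.5,134],[311,134],[308,294],[247.5,294]],.006);print(R,R.mean(0))
```

```text
[[ 0.4823 -0.3392  0.06  ]
 [ 0.5921 -0.3305  0.06  ]
 [ 0.5339 -0.3351  0.06  ]]
[ 0.5372 -0.3348  0.06  ] 0.11014407871617997 4.49820664295507
[[ 0.4749 -0.3687  0.006 ]
 [ 0.4705 -0.3104  0.006 ]
 [ 0.6292 -0.2965  0.006 ]
 [ 0.6339 -0.3578  0.006 ]] [ 0.5521 -0.3333  0.006 ]
```

```bash
python3 -m inch '[{"fingers":8.7,"delta_pos":[0,0.35,4],"spin":0},{"fingers":8.7,"delta_pos":[0,0.35,8],"spin":0},{"fingers":8.7,"delta_pos":[0,0.35,11],"spin":0},{"fingers":8.7,"delta_pos":[0,0.35,12.5],"spin":0},{"fingers":8.7,"delta_pos":[0,0.35,13.2],"spin":0},{"fingers":8.7,"delta_pos":[0,0.35,13.2],"spin":0},{"fingers":8.7,"delta_pos":[0,0.35,13.2],"spin":0},{"fingers":4,"delta_pos":[0,0.35,13.2],"spin":0},{"fingers":4,"delta_pos":[0,0.35,13.2],"spin":0},{"fingers":3,"delta_pos":[0,0.35,13.2],"spin":0},{"fingers":2.4,"delta_pos":[0,0.35,13.2],"spin":0},{"fingers":2.4,"delta_pos":[0,0.35,13.2],"spin":0},{"fingers":2.4,"delta_pos":[0,0.35,13.2],"spin":0}]'
python3 - <<'E'
from h import *
from station import *
s=sense();print(s["tcp_pos"],s["wrist_force"],s["time_s"],s["gripper_width"])
im=capture("wrist");cv2.imwrite("pics/w2.png",im[:,:,::-1])
E
```

```text
time_s: 6.1
tcp_pos: [0.5262, -0.3358, 0.0306]
ee_rot: [[-0.997, -0.076, 0.0], [-0.076, 0.997, -0.0], [-0.0, -0.0, -1.0]]
wrist_force: [0.3, 0.4, 0.4]
gripper_width: 0.541
[ 0.5261507  -0.33581331  0.0305689 ] [0.3284676  0.44288227 0.37519352] 6.1 0.5408256602658872
```

View pics/w2.png

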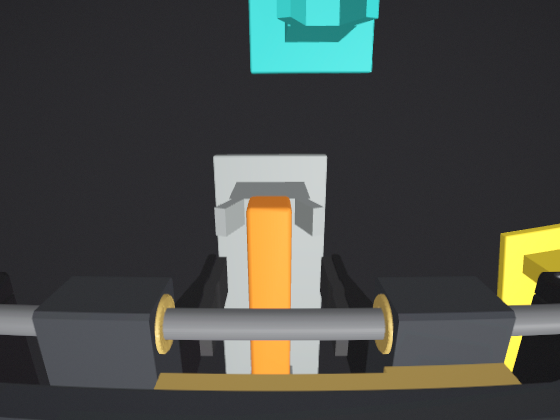

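```bash
python3 -m inch '[{"fingers":1.9,"delta_pos":[0,0,0],"spin":0},{"fingers":1.9,"delta_pos":[0,0,0],"spin":0},{"fingers":1.9,"delta_pos":[0,0,0],"spin":0},{"fingers":0.5,"delta_pos":[0,0,0],"spin":0},{"fingers":0.5,"delta_pos":[0,0,0],"spin":0},{"fingers":0.5,"delta_pos":[0,0,0],"spin":0},{"fingers":0.5,"delta_pos":[0,0,0],"spin":0},{"fingers":0.5,"delta_pos":[0,0,0],"spin":0}]'
```

```text
time_s: 6.95
tcp_pos: [0.5261, -0.3358, 0.0305]
ee_rot: [[-0.997, -0.076, -0.0], [-0.076, 0.997, 0.0], [0.0, 0.0, -1.0]]
wrist_force: [0.2, -0.1, -0.4]
gripper_width: 0.205
```

```bash
python3 -m inch '[{"fingers":0.5,"delta_pos":[0,0,-1.5],"spin":0},{"fingers":0.5,"delta_pos":[0,0,-4],"spin":0},{"fingers":0.5,"delta_pos":[0,0,-7],"spin":0},{"fingers":0.5,"delta_pos":[1,0,-9.5],"spin":0},{"fingers":0.5,"delta_pos":[3,2,-9.5],"spin":0},{"fingers":0.5,"delta_pos":[3,6,-9.5],"spin":0},{"fingers":0.5,"delta_pos":[3,10.5,-9.5],"spin":-1},{"fingers":0.5,"delta_pos":[3,15,-9.5],"spin":-2},{"fingers":0.5,"delta_pos":[2.5,19.5,-9.5],"spin":-3},{"fingers":0.5,"delta_pos":[1,24,-9.5],"spin":-4},{"fingers":0.5,"delta_pos":[0,28.5,-9.5],"spin":-4.6},{"fingers":0.5,"delta_pos":[-1,33,-9.5],"spin":-4.6},{"fingers":0.5,"delta_pos":[-2,36.5,-9.5],"spin":-4.6},{"fingers":0.5,"delta_pos":[-2.1,38.3,-9.5],"spin":-4.6},{"fingers":0.5,"delta_pos":[-2.1,38.3,-9.5],"spin":-4.6},{"fingers":0.5,"delta_pos":[-2.1,38.3,-9.5],"spin":-4.6},{"fingers":0.5,"delta_pos":[-2.1,38.3,-9.5],"spin":-4.6},{"fingers":0.5,"delta_pos":[-2.1,38.3,-9.5],"spin":-4.6}]'
cat > look.py <<'E'
import sys
from h import *
from station import *
np.set_printoptions(precision=4,suppress=True)
n=sys.argv[1]
s=sense();print(s["tcp_pos"],s["wrist_force"],s["time_s"],s["gripper_width"])
for k in sys.argv[2:]:
    c=get_calibration(k);im=capture(k);cv2.imwrite(f"pics/{k}_{n}.png",im[:,:,::-1]);np.savez(f"cal_{k}_{n}.npz",**c)
    for t in ["hook","hook_tip","tray_hole"]: print(k,t,[(round(d["conf"],2),np.array(d["location"])*[560,420]) for d in spot_point(k,t)[:2]])
    x=s["tcp_pos"];R=s["ee_rot"]
    L=np.array([-.106,0,.0105]); print("pred tip px",proj(c,x+R@L), "hole",proj(c,[.6325,.0649,.084]),"tip w",x+R@L)
E
python3 look.py a wrist top scene
```

```text
time_s: 8.75
tcp_pos: [0.5178, 0.0466, 0.1255]
ee_rot: [[-0.988, -0.154, -0.0], [-0.154, 0.988, -0.0], [0.0, -0.0, -1.0]]
wrist_force: [0.2, -0.2, -1.1]
gripper_width: 0.205
[0.5178 0.0466 0.1255] [ 0.223  -0.2059 -1.1219] 8.75 0.2046378869638904
wrist hook [(0.57, array([275.8  , 317.898]))]
wrist hook_tip []
wrist tray_hole []
pred tip px [[271.528  414.1041]] hole [[272.3201 389.7889]] tip w [0.6225 0.063  0.1149]
top hook [(0.64, array([282.408, 176.316])), (0.2, array([168.224, 254.898]))]
top hook_tip []
top tray_hole [(0.67, array([281.624, 175.98 ]))]
pred tip px [[284.6618 180.5952]] hole [[284.2188 178.2075]] tip w [0.6225 0.063  0.1149]
scene hook [(0.63, array([300.216, 184.884]))]
scene hook_tip [(0.68, array([276.304, 220.794])), (0.5, array([387.016, 354.312]))]
scene tray_hole [(0.9, array([273.112, 230.79 ])), (0.42, array([165.424, 201.516]))]
pred tip px [[278.2324 220.8216]] hole [[276.0524 231.1599]] tip w [0.6225 0.063  0.1149]
```

View pics/wrist_a.png

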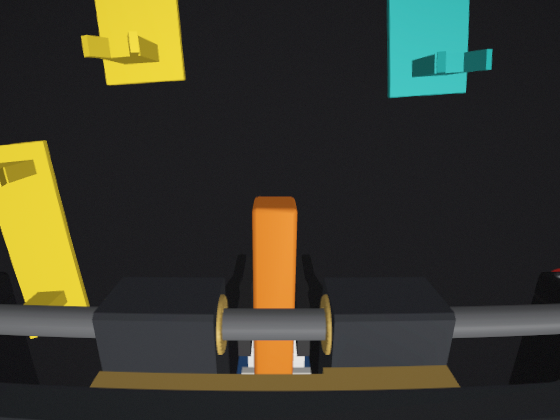

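View pics/top_a.png

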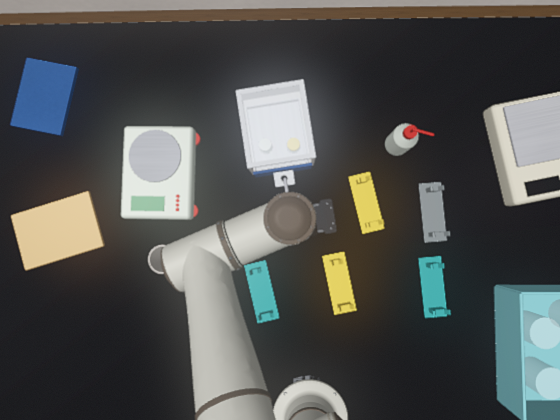

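View pics/scene_a.png

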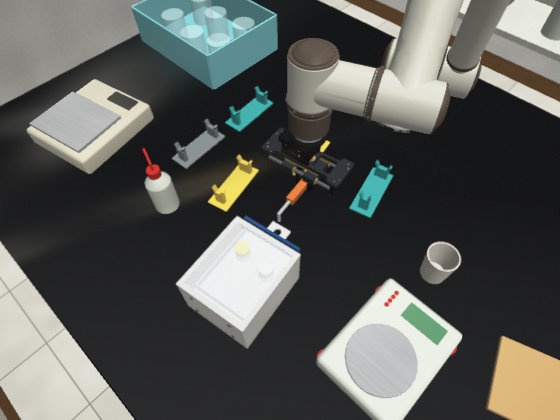

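The hook is held straight. In the top view the rod end shows at about (285,180) on the lip, and the scene view shows the tip just short of the hole at (277,221).

```bash
cat > crop.py <<'E'
import sys,cv2,numpy as np
n,x,y,w,h,f=sys.argv[1],*map(int,sys.argv[2:7])
i=cv2.imread(f'pics/{n}.png')[y:y+h,x:x+w]
cv2.imwrite(f'pics/{n}_c.png',cv2.resize(i,None,fx=f,fy=f,interpolation=cv2.INTER_CUBIC))
E
python3 crop.py top_a 260 155 50 50 12; python3 crop.py scene_a 250 190 60 60 10
```

```text
(no output)
```

View pics/top_a_c.png

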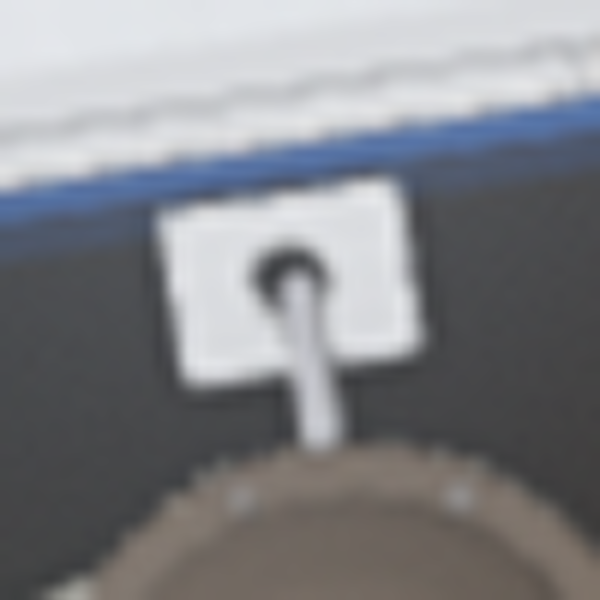

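View pics/scene_a_c.png

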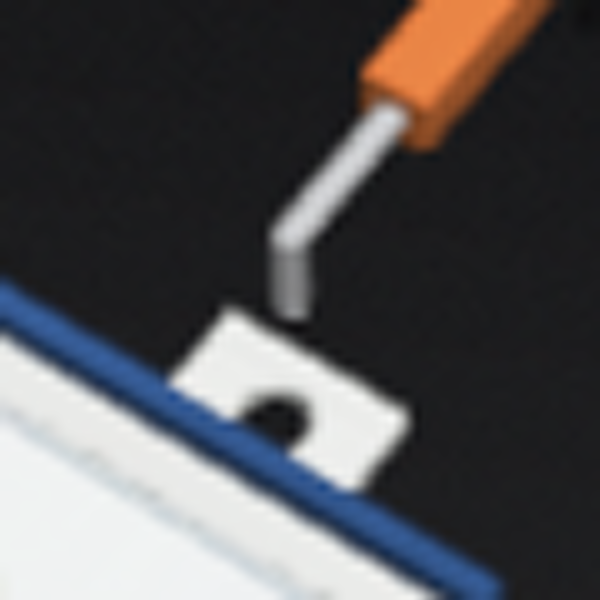

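Run:
```python
from h import *
from station import *
np.set_printoptions(precision=4,suppress=True)
s=sense();x=s["tcp_pos"];R=s["ee_rot"]
t=get_calibration("top");sc=get_calibration("scene")
re=x+R@np.array([-.110,0,-.0215]);print("rod end",proj(t,re))  # far end of rod
tip=x+R@np.array([-.106,0,.0105]);print("tip",tip,proj(sc,tip))
# bottom ring of tip, mean visible lower edge
b=proj(sc,tip)-np.array([[279.1,221.8]])
print("scene hole raw",onplane(sc,[[277.6,232]],.084),"corr",onplane(sc,np.array([[277.6,232]])+b,.084))
b=proj(t,re)-np.array([[285.0,177.3]])
print("top hole raw",onplane(t,[[284.0,178.5]],.084),"corr",onplane(t,np.array([[284,178.5]])+b,.084))
```

```text
rod end [[283.5545 177.243 ]]
tip [0.6227 0.0642 0.1151] [[278.5555 221.1666]]
scene hole raw [[0.6317 0.069  0.084 ]] corr [[0.6313 0.067  0.084 ]]
top hole raw [[0.6317 0.0655 0.084 ]] corr [[0.6319 0.0692 0.084 ]]
```

```bash
python3 -m inch '[{"fingers":0.5,"delta_pos":[-0.5,0.1,0],"spin":0},{"fingers":0.5,"delta_pos":[-1,0.2,0],"spin":0},{"fingers":0.5,"delta_pos":[-1,0.2,1.2],"spin":0},{"fingers":0.5,"delta_pos":[-1,0.2,2.2],"spin":0},{"fingers":0.5,"delta_pos":[-1,0.2,2.2],"spin":0},{"fingers":0.5,"delta_pos":[-1,0.2,2.2],"spin":0},{"fingers":0.5,"delta_pos":[-1,0.2,2.2],"spin":0}]'
python3 look.py b top scene;python3 crop.py top_b 260 155 50 50 12; python3 crop.py scene_b 250 190 60 60 10
```

```text
time_s: 10.05
tcp_pos: [0.5277, 0.0512, 0.1036]
ee_rot: [[-0.988, -0.156, 0.0], [-0.156, 0.988, -0.0], [-0.0, -0.0, -1.0]]
wrist_force: [0.1, 0.6, -1.7]
gripper_width: 0.203
[0.5277 0.0512 0.1036] [ 0.12    0.5705 -1.6773] 10.05 0.2031487452697564
top hook []
top hook_tip []
top tray_hole [(0.77, array([283.92, 178.08]))]
pred tip px [[283.0164 177.7794]] hole [[284.2188 178.2075]] tip w [0.6324 0.0677 0.0932]
scene hook [(0.66, array([301.28 , 196.686])), (0.36, array([429.296, 272.496]))]
scene hook_tip [(0.66, array([275.408, 226.884]))]
scene tray_hole [(0.96, array([276.024, 230.79 ])), (0.32, array([274.904, 230.286]))]
pred tip px [[276.8778 229.8085]] hole [[276.0524 231.1599]] tip w [0.6324 0.0677 0.0932]
```

View pics/top_b_c.png

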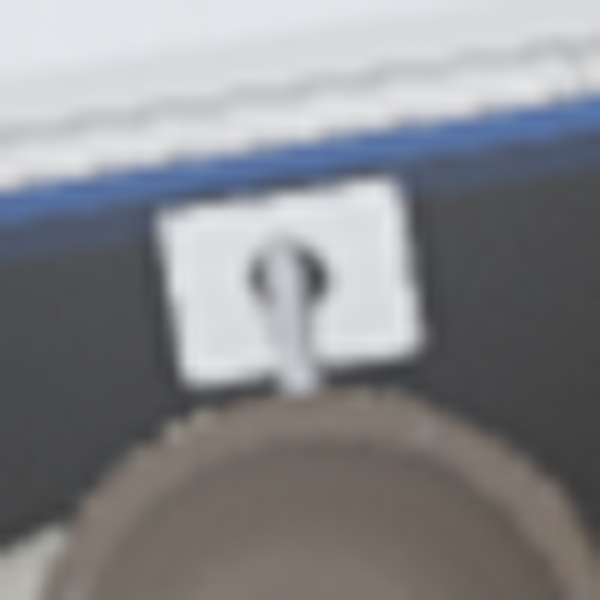

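View pics/scene_b_c.png

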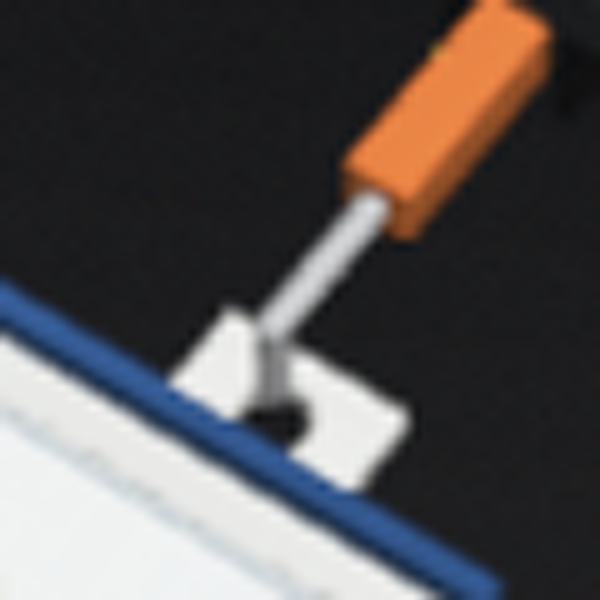

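```bash
python3 -m inch '[{"fingers":0.5,"delta_pos":[0,0,0.6],"spin":0},{"fingers":0.5,"delta_pos":[0,0,1.1],"spin":0},{"fingers":0.5,"delta_pos":[0,0,1.3],"spin":0},{"fingers":0.5,"delta_pos":[0,0,1.3],"spin":0}]'; python3 look.py c scene;  python3 crop.py scene_c 250 190 60 60 10
```

```text
time_s: 10.85
tcp_pos: [0.5272, 0.0511, 0.0899]
ee_rot: [[-0.988, -0.156, -0.001], [-0.156, 0.988, -0.0], [0.001, -0.0, -1.0]]
wrist_force: [0.8, 0.2, -1.4]
gripper_width: 0.201
[0.5272 0.0511 0.0899] [ 0.7774  0.2145 -1.3996] 10.85 0.20128941927966407
scene hook [(0.9, array([298.816, 195.888])), (0.39, array([386.288, 354.018]))]
scene hook_tip [(0.78, array([276.696, 229.908]))]
scene tray_hole [(0.89, array([272.104, 232.008])), (0.21, array([169.176, 201.012]))]
pred tip px [[277.0932 232.7336]] hole [[276.0524 231.1599]] tip w [0.6319 0.0675 0.0792]
```

View pics/scene_c_c.png

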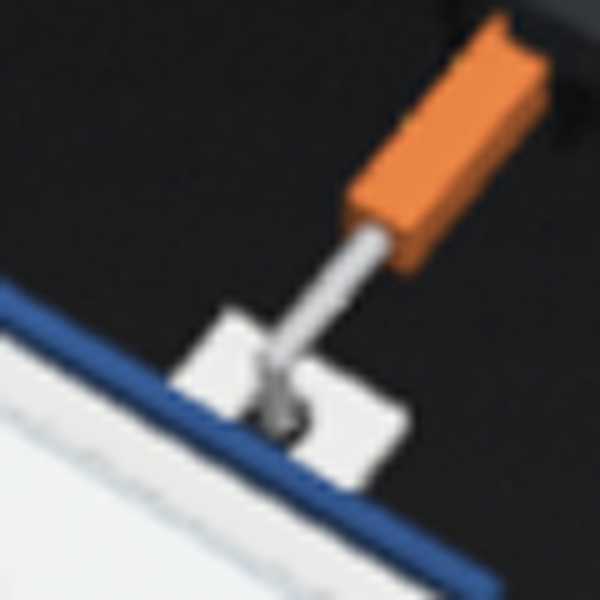

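The tip is in the hole at about (278,231), and I feel no contact force. I'll lower it further.

```bash
python3 -m inch '[{"fingers":0.5,"delta_pos":[0,0,0.5],"spin":0},{"fingers":0.5,"delta_pos":[0,0,1.0],"spin":0},{"fingers":0.5,"delta_pos":[0,0,1.1],"spin":0},{"fingers":0.5,"delta_pos":[0,0,1.1],"spin":0},{"fingers":0.5,"delta_pos":[0,0,1.1],"spin":0}]'
```

```text
time_s: 11.55
tcp_pos: [0.5277, 0.0512, 0.0795]
ee_rot: [[-0.988, -0.156, 0.0], [-0.156, 0.988, -0.0], [-0.0, -0.0, -1.0]]
wrist_force: [0.2, 0.3, -1.4]
gripper_width: 0.202
```

```bash
python3 -m inch '[{"fingers":0.5,"delta_pos":[0.1,0,0],"spin":0},{"fingers":0.5,"delta_pos":[0.2,0,0],"spin":0},{"fingers":0.5,"delta_pos":[0.3,0,0],"spin":0},{"fingers":0.5,"delta_pos":[0.4,0,0],"spin":0},{"fingers":0.5,"delta_pos":[0.5,0,0],"spin":0},{"fingers":0.5,"delta_pos":[0.6,0,0],"spin":0},{"fingers":0.5,"delta_pos":[0.75,0,0],"spin":0},{"fingers":0.5,"delta_pos":[0.95,0,0],"spin":0},{"fingers":0.5,"delta_pos":[1.15,0,0],"spin":0},{"fingers":0.5,"delta_pos":[1.35,0,0],"spin":0},{"fingers":0.5,"delta_pos":[1.6,0,0],"spin":0},{"fingers":0.5,"delta_pos":[1.85,0,0],"spin":0},{"fingers":0.5,"delta_pos":[2.1,0,0],"spin":0},{"fingers":0.5,"delta_pos":[2.35,0,0],"spin":0},{"fingers":0.5,"delta_pos":[2.6,0,0],"spin":0},{"fingers":0.5,"delta_pos":[2.85,0,0],"spin":0},{"fingers":0.5,"delta_pos":[3.1,0,0],"spin":0},{"fingers":0.5,"delta_pos":[3.3,0,0],"spin":0},{"fingers":0.5,"delta_pos":[3.4,0,0],"spin":0},{"fingers":0.5,"delta_pos":[3.5,0,0],"spin":0}]'; python3 look.py d top; python3 crop.py top_d 220 75 120 120 5
```

```text
time_s: 13.55
tcp_pos: [0.493, 0.0458, 0.0796]
ee_rot: [[-0.988, -0.156, 0.0], [-0.156, 0.988, 0.0], [-0.0, 0.0, -1.0]]
wrist_force: [0.4, 0.5, -1.8]
gripper_width: 0.204
[0.493  0.0458 0.0796] [ 0.3916  0.4573 -1.7801] 13.55 0.20403515411234546
top hook [(0.6, array([284.088, 188.118]))]
top hook_tip [(0.28, array([294.392, 158.592]))]
top tray_hole [(0.62, array([288.12 , 189.294])), (0.2, array([170.296, 255.318]))]
pred tip px [[285.38   192.2634]] hole [[284.2188 178.2075]] tip w [0.5977 0.0623 0.0691]
```

View pics/top_d_c.png

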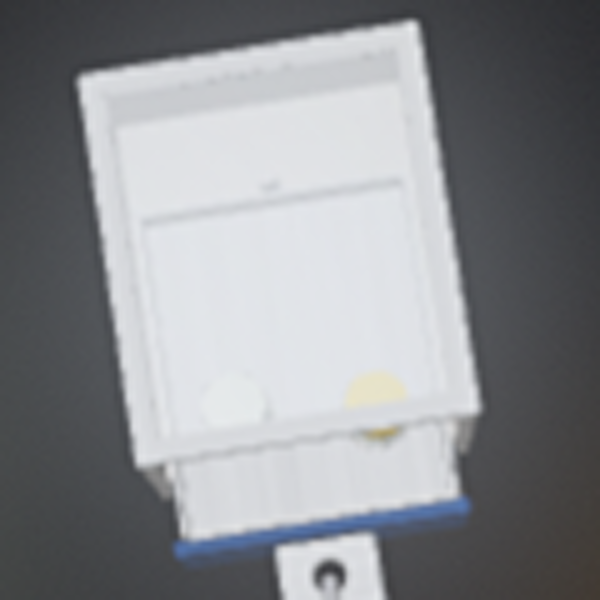

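```bash
python3 -m inch '[{"fingers":0.5,"delta_pos":[0.1,0,0],"spin":0},{"fingers":0.5,"delta_pos":[0.25,0,0],"spin":0},{"fingers":0.5,"delta_pos":[0.45,0,0],"spin":0},{"fingers":0.5,"delta_pos":[0.7,0,0],"spin":0},{"fingers":0.5,"delta_pos":[0.95,0,0],"spin":0},{"fingers":0.5,"delta_pos":[1.2,0,0],"spin":0},{"fingers":0.5,"delta_pos":[1.45,0,0],"spin":0},{"fingers":0.5,"delta_pos":[1.7,0,0],"spin":0},{"fingers":0.5,"delta_pos":[1.95,0,0],"spin":0},{"fingers":0.5,"delta_pos":[2.2,0,0],"spin":0},{"fingers":0.5,"delta_pos":[2.45,0,0],"spin":0},{"fingers":0.5,"delta_pos":[2.7,0,0],"spin":0},{"fingers":0.5,"delta_pos":[2.95,0,0],"spin":0},{"fingers":0.5,"delta_pos":[3.15,0,0],"spin":0},{"fingers":0.5,"delta_pos":[3.3,0,0],"spin":0},{"fingers":0.5,"delta_pos":[3.4,0,0],"spin":0},{"fingers":0.5,"delta_pos":[3.5,0,0],"spin":0},{"fingers":0.5,"delta_pos":[3.6,0,0],"spin":0}]'; python3 look.py e top;  python3 crop.py top_e 220 75 120 120 5
```

```text
time_s: 15.55
tcp_pos: [0.4574, 0.0402, 0.0796]
ee_rot: [[-0.988, -0.156, 0.0], [-0.156, 0.988, 0.0], [-0.0, 0.0, -1.0]]
wrist_force: [1.1, 1.1, -1.9]
gripper_width: 0.205
[0.4574 0.0402 0.0796] [ 1.0688  1.1317 -1.8689] 15.55 0.2053051647669084
top hook []
top hook_tip []
top tray_hole [(0.67, array([284.592, 199.71 ]))]
pred tip px [[287.5379 205.9277]] hole [[284.2188 178.2075]] tip w [0.5621 0.0567 0.0691]
```

View pics/top_e_c.png

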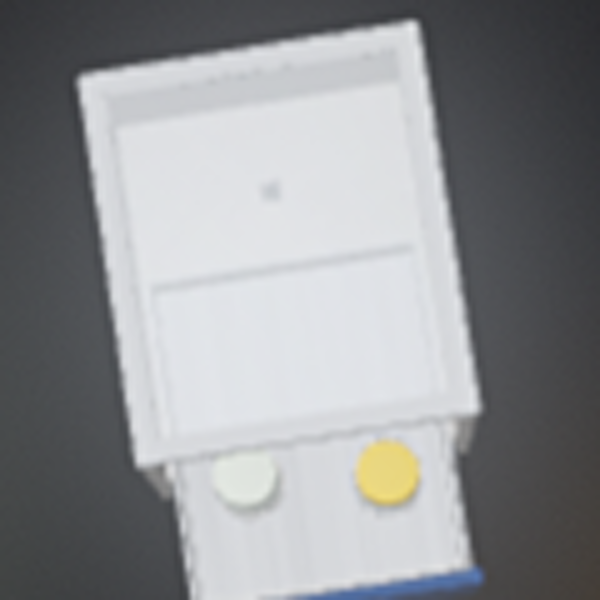

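```bash
python3 -m inch '[{"fingers":0.5,"delta_pos":[0.1,0,0],"spin":0},{"fingers":0.5,"delta_pos":[0.2,0,0],"spin":0},{"fingers":0.5,"delta_pos":[0.3,0,0],"spin":0},{"fingers":0.5,"delta_pos":[0.4,0,0],"spin":0},{"fingers":0.5,"delta_pos":[0.5,0,0],"spin":0},{"fingers":0.5,"delta_pos":[0.6,0,0],"spin":0},{"fingers":0.5,"delta_pos":[0.7,0,0],"spin":0}]';for i in 1; do python3 -m inch '[{"fingers":0.5,"delta_pos":[0.05,0,0],"spin":0},{"fingers":0.5,"delta_pos":[0.1,0,0],"spin":0},{"fingers":0.5,"delta_pos":[0.15,0,0],"spin":0},{"fingers":0.5,"delta_pos":[0.2,0,0],"spin":0}]'; done
```

```text
time_s: 16.45
tcp_pos: [0.4505, 0.039, 0.0796]
ee_rot: [[-0.988, -0.156, 0.0], [-0.156, 0.988, 0.0], [-0.0, 0.0, -1.0]]
wrist_force: [1.5, 1.6, -1.7]
gripper_width: 0.204
time_s: 16.85
tcp_pos: [0.4485, 0.0387, 0.0796]
ee_rot: [[-0.988, -0.156, -0.0], [-0.156, 0.988, -0.0], [0.0, -0.0, -1.0]]
wrist_force: [1.5, 1.4, -1.2]
gripper_width: 0.204
```

```bash
python3 -m inch '[{"fingers":0.5,"delta_pos":[0.05,0,0],"spin":0},{"fingers":0.5,"delta_pos":[0.1,0,0],"spin":0},{"fingers":0.5,"delta_pos":[0.15,0,0],"spin":0},{"fingers":0.5,"delta_pos":[0.2,0,0],"spin":0}]'
```

```text
time_s: 17.25
tcp_pos: [0.4465, 0.0384, 0.0796]
ee_rot: [[-0.988, -0.156, 0.0], [-0.156, 0.988, 0.0], [-0.0, -0.0, -1.0]]
wrist_force: [1.9, 0.9, -1.7]
gripper_width: 0.201
```

```bash
python3 -m inch '[{"fingers":0.5,"delta_pos":[0.05,0,0],"spin":0},{"fingers":0.5,"delta_pos":[0.1,0,0],"spin":0},{"fingers":0.5,"delta_pos":[0.15,0,0],"spin":0}]'
```

```text
time_s: 17.55
tcp_pos: [0.4451, 0.0382, 0.0796]
ee_rot: [[-0.988, -0.156, 0.0], [-0.156, 0.988, 0.0], [-0.0, 0.0, -1.0]]
wrist_force: [2.3, 1.2, -1.8]
gripper_width: 0.203
```

```bash
python3 -m inch '[{"fingers":0.5,"delta_pos":[0.05,0,0],"spin":0},{"fingers":0.5,"delta_pos":[0.1,0,0],"spin":0},{"fingers":0.5,"delta_pos":[0.15,0,0],"spin":0}]'
```

```text
time_s: 17.85
tcp_pos: [0.4439, 0.0381, 0.0796]
ee_rot: [[-0.988, -0.156, 0.001], [-0.156, 0.988, 0.0], [-0.001, 0.0, -1.0]]
wrist_force: [3.2, 0.7, -2.6]
gripper_width: 0.202
```

```bash
python3 -c "
from station import sense
print(sense()['wrist_force'],sense()['effort'])"
```

```text
[ 3.23545307  0.65153146 -2.58875599] [ -0.33080567 -27.29220986  11.76702529   2.62802638  -0.9311986
  -0.04018787]
```

```bash
python3 -m inch '[{"fingers":0.5,"delta_pos":[0.05,0,0],"spin":0},{"fingers":0.5,"delta_pos":[0.05,0,0],"spin":0}]'
```

```text
time_s: 18.05
tcp_pos: [0.4439, 0.0382, 0.0798]
ee_rot: [[-0.988, -0.156, 0.002], [-0.156, 0.988, 0.0], [-0.002, 0.0, -1.0]]
wrist_force: [3.8, 0.2, -3.1]
gripper_width: 0.206
```

```bash
python3 -m inch '[{"fingers":0.5,"delta_pos":[0,0,0],"spin":0},{"fingers":0.5,"delta_pos":[0,0,0],"spin":0}]'
```

```text
time_s: 18.25
tcp_pos: [0.4438, 0.0382, 0.0797]
ee_rot: [[-0.988, -0.156, 0.001], [-0.156, 0.988, 0.0], [-0.001, 0.0, -1.0]]
wrist_force: [4.4, 0.5, -2.5]
gripper_width: 0.207
```

```bash
python3 -m inch '[{"fingers":0.5,"delta_pos":[0.05,0,0],"spin":0},{"fingers":0.5,"delta_pos":[0.05,0,0],"spin":0},{"fingers":0.5,"delta_pos":[0.05,0,0],"spin":0}]'
```

```text
time_s: 18.55
tcp_pos: [0.4438, 0.0382, 0.0799]
ee_rot: [[-0.988, -0.156, 0.002], [-0.156, 0.988, 0.001], [-0.002, 0.0, -1.0]]
wrist_force: [6.6, 1.0, -2.8]
gripper_width: 0.206
```

```bash
python3 -m inch '[{"fingers":0.5,"delta_pos":[0.05,0,0],"spin":0},{"fingers":0.5,"delta_pos":[0.05,0,0],"spin":0},{"fingers":0.5,"delta_pos":[0.05,0,0],"spin":0}]'
```

```text
time_s: 18.85
tcp_pos: [0.4437, 0.0383, 0.0799]
ee_rot: [[-0.988, -0.156, 0.003], [-0.156, 0.988, 0.001], [-0.003, 0.001, -1.0]]
wrist_force: [6.4, 0.8, -4.3]
gripper_width: 0.203
```

```bash
python3 -m inch '[{"fingers":0.5,"delta_pos":[0.05,0,0],"spin":0},{"fingers":0.5,"delta_pos":[0.1,0,0],"spin":0},{"fingers":0.5,"delta_pos":[0.1,0,0],"spin":0},{"fingers":0.5,"delta_pos":[0.1,0,0],"spin":0}]'; python3 look.py f scene;python3 crop.py scene_f 220 180 100 80 7
```

```text
time_s: 19.25
tcp_pos: [0.4437, 0.0385, 0.0802]
ee_rot: [[-0.988, -0.156, 0.005], [-0.156, 0.988, 0.002], [-0.006, 0.001, -1.0]]
wrist_force: [9.4, 0.4, -4.7]
gripper_width: 0.205
[0.4437 0.0385 0.0802] [ 9.4276  0.4404 -4.6787] 19.25 0.20505726389942186
scene hook [(0.81, array([317.912, 176.904]))]
scene hook_tip [(0.82, array([297.92 , 209.118]))]
scene tray_hole [(0.79, array([292.992, 206.808])), (0.68, array([431.2  , 273.798]))]
pred tip px [[297.4061 209.9443]] hole [[276.0524 231.1599]] tip w [0.5485 0.055  0.0703]
```

View pics/scene_f_c.png

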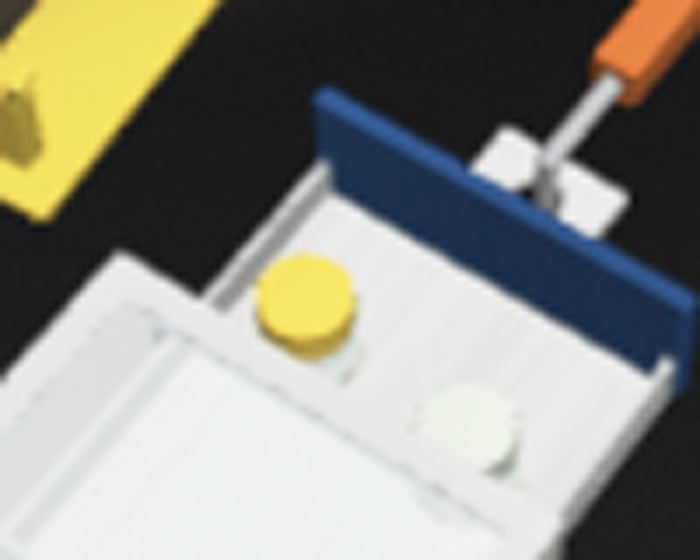

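```bash
python3 -m inch '[{"fingers":0.5,"delta_pos":[-0.1,0,0],"spin":0},{"fingers":0.5,"delta_pos":[-0.2,0,0],"spin":0},{"fingers":0.5,"delta_pos":[-0.35,0,0],"spin":0},{"fingers":0.5,"delta_pos":[-0.5,0,0],"spin":0},{"fingers":0.5,"delta_pos":[-0.65,0,0],"spin":0},{"fingers":0.5,"delta_pos":[-0.75,0,0],"spin":0},{"fingers":0.5,"delta_pos":[-0.75,0,0],"spin":0},{"fingers":0.5,"delta_pos":[-0.75,0,0],"spin":0}]'
```

```text
time_s: 20.25
tcp_pos: [0.4481, 0.0385, 0.0794]
ee_rot: [[-0.988, -0.155, -0.001], [-0.155, 0.988, -0.0], [0.001, -0.0, -1.0]]
wrist_force: [0.7, 0.6, -1.6]
gripper_width: 0.204
```

```bash
python3 -m inch '[{"fingers":0.5,"delta_pos":[0,0,-0.4],"spin":0},{"fingers":0.5,"delta_pos":[0,0,-1],"spin":0},{"fingers":0.5,"delta_pos":[0,0,-1.8],"spin":0},{"fingers":0.5,"delta_pos":[0,0,-3],"spin":0},{"fingers":0.5,"delta_pos":[0,0,-5],"spin":0},{"fingers":0.5,"delta_pos":[0,0,-5.5],"spin":0},{"fingers":0.5,"delta_pos":[0,0,-5.5],"spin":0}]'; python3 look.py g scene wrist;python3 crop.py scene_g 220 150 120 110 6
```

```text
time_s: 20.95
tcp_pos: [0.4491, 0.039, 0.1356]
ee_rot: [[-0.988, -0.156, 0.003], [-0.156, 0.988, 0.001], [-0.003, 0.001, -1.0]]
wrist_force: [-0.3, -0.3, -1.5]
gripper_width: 0.202
[0.4491 0.039  0.1356] [-0.3263 -0.3168 -1.5269] 20.95 0.20243562659960934
scene hook [(0.87, array([317.016, 165.018]))]
scene hook_tip [(0.59, array([295.288, 196.896])), (0.44, array([243.096, 289.506]))]
scene tray_hole [(0.95, array([292.32 , 207.102]))]
pred tip px [[296.5399 198.1694]] hole [[276.0524 231.1599]] tip w [0.5539 0.0556 0.1254]
wrist hook [(0.75, array([269.696, 317.394]))]
wrist hook_tip []
wrist tray_hole []
pred tip px [[272.1171 418.6552]] hole [[268.822  448.4336]] tip w [0.5539 0.0556 0.1254]
```

View pics/scene_g_c.png

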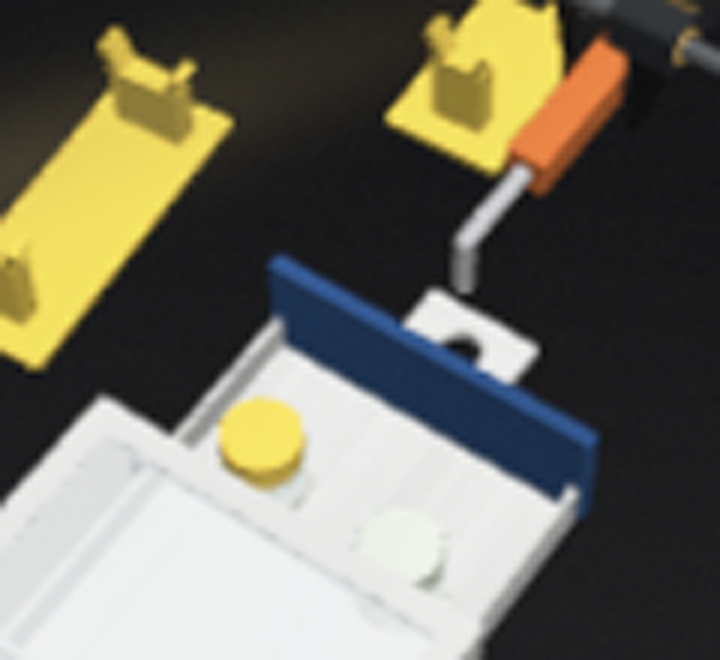

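View pics/wrist_g.png

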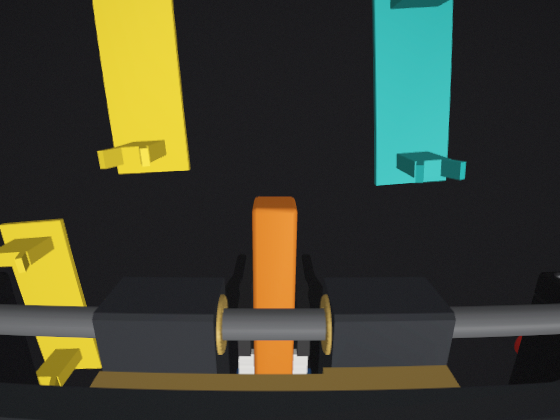

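```bash
python3 -m inch '[{"fingers":0.5,"delta_pos":[0.5,-1,0],"spin":0},{"fingers":0.5,"delta_pos":[0.7,-4,0],"spin":0},{"fingers":0.5,"delta_pos":[0.7,-8,0],"spin":1},{"fingers":0.5,"delta_pos":[0.5,-12.5,0],"spin":2},{"fingers":0.5,"delta_pos":[0.2,-17,0],"spin":3},{"fingers":0.5,"delta_pos":[0,-21.5,0],"spin":4},{"fingers":0.5,"delta_pos":[-0.5,-26,0],"spin":4.6},{"fingers":0.5,"delta_pos":[-1,-30.5,0],"spin":4.6},{"fingers":0.5,"delta_pos":[-1.4,-34.5,0],"spin":4.6},{"fingers":0.5,"delta_pos":[-1.7,-37,0],"spin":4.6},{"fingers":0.5,"delta_pos":[-1.77,-38.2,0],"spin":4.6},{"fingers":0.5,"delta_pos":[-1.77,-38.2,0],"spin":4.6},{"fingers":0.5,"delta_pos":[-1.77,-38.2,0],"spin":4.6},{"fingers":0.5,"delta_pos":[-1.77,-38.2,0],"spin":4.6},{"fingers":0.5,"delta_pos":[-1.77,-38.2,0],"spin":4.6}]'
```

```text
time_s: 22.85
tcp_pos: [0.5254, -0.3347, 0.1349]
ee_rot: [[-0.997, -0.077, 0.0], [-0.077, 0.997, 0.0], [-0.0, 0.0, -1.0]]
wrist_force: [-0.4, 1.1, -1.4]
gripper_width: 0.202
```

```bash
python3 -m inch '[{"fingers":0.5,"delta_pos":[-0.06,-0.11,2],"spin":0},{"fingers":0.5,"delta_pos":[-0.06,-0.11,5],"spin":0},{"fingers":0.5,"delta_pos":[-0.06,-0.11,6.5],"spin":0},{"fingers":0.5,"delta_pos":[-0.06,-0.11,6.5],"spin":0},{"fingers":0.5,"delta_pos":[-0.06,-0.11,6.5],"spin":0}]';python3 look.py i wrist scene top;python3 crop.py scene_i 150 100 100 80 7
```

```text
time_s: 23.35
tcp_pos: [0.5267, -0.3366, 0.0703]
ee_rot: [[-0.997, -0.077, 0.001], [-0.077, 0.997, -0.001], [-0.001, -0.001, -1.0]]
wrist_force: [0.4, -0.7, -0.6]
gripper_width: 0.202
[ 0.5267 -0.3366  0.0703] [ 0.4062 -0.6592 -0.5765] 23.35 0.2021753251363369
wrist hook [(0.64, array([273.28 , 318.906]))]
wrist hook_tip []
wrist tray_hole []
pred tip px [[271.3367 414.2403]] hole [[750.1503 413.0652]] tip w [ 0.6324 -0.3285  0.0598]
scene hook [(0.64, array([195.608, 124.32 ]))]
scene hook_tip [(0.6, array([170.296, 148.512])), (0.55, array([294.   , 207.186]))]
scene tray_hole [(0.63, array([294.616, 209.118])), (0.17, array([170.296, 149.016]))]
pred tip px [[172.7872 150.5566]] hole [[276.0524 231.1599]] tip w [ 0.6324 -0.3285  0.0598]
top hook []
top hook_tip [(0.35, array([396.2 , 145.11])), (0.16, array([283.304, 167.286]))]
top tray_hole [(0.77, array([286.104, 206.01 ])), (0.26, array([393.4  , 143.808]))]
pred tip px [[435.6248 179.0346]] hole [[284.2188 178.2075]] tip w [ 0.6324 -0.3285  0.0598]
```

View pics/scene_i_c.png

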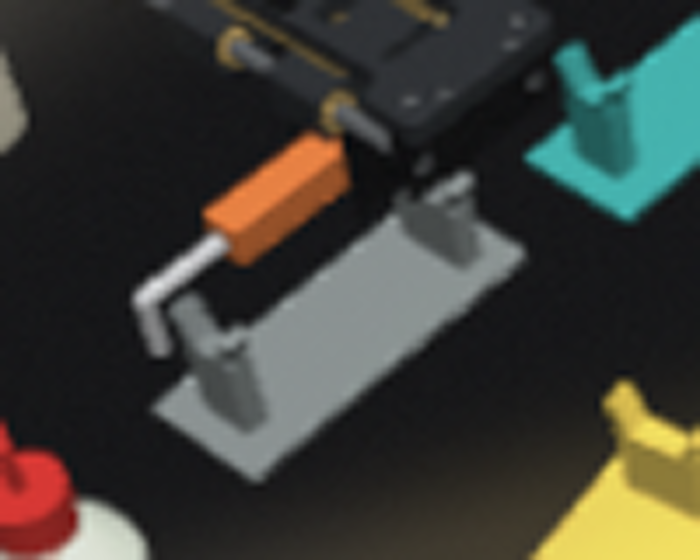

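View pics/wrist_i.png

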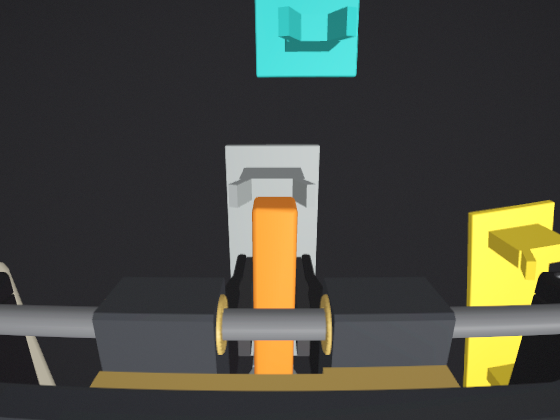

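```bash
python3 -m inch '[{"fingers":0.5,"delta_pos":[0,0.05,1.2],"spin":0},{"fingers":0.5,"delta_pos":[0,0.05,2.2],"spin":0},{"fingers":0.5,"delta_pos":[0,0.05,3],"spin":0},{"fingers":0.5,"delta_pos":[0,0.05,3.5],"spin":0},{"fingers":0.5,"delta_pos":[0,0.05,3.8],"spin":0},{"fingers":0.5,"delta_pos":[0,0.05,3.9],"spin":0},{"fingers":0.5,"delta_pos":[0,0.05,3.9],"spin":0},{"fingers":0.5,"delta_pos":[0,0.05,3.9],"spin":0}]'
```

```text
time_s: 24.75
tcp_pos: [0.5264, -0.3365, 0.0308]
ee_rot: [[-0.997, -0.076, 0.001], [-0.076, 0.997, -0.0], [-0.001, -0.0, -1.0]]
wrist_force: [-0.1, 0.7, -2.5]
gripper_width: 0.201
```

```bash
python3 -m inch '[{"fingers":2.2,"delta_pos":[0,0,0],"spin":0},{"fingers":2.6,"delta_pos":[0,0,0],"spin":0},{"fingers":3.5,"delta_pos":[0,0,0],"spin":0},{"fingers":5,"delta_pos":[0,0,0],"spin":0},{"fingers":5,"delta_pos":[0,0,0],"spin":0},{"fingers":5,"delta_pos":[0,0,0],"spin":0},{"fingers":5,"delta_pos":[0,0,0],"spin":0},{"fingers":5,"delta_pos":[0,0,-0.5],"spin":0},{"fingers":5,"delta_pos":[0,0,-2],"spin":0},{"fingers":5,"delta_pos":[0,0,-5],"spin":0},{"fingers":5,"delta_pos":[0,0,-9],"spin":0},{"fingers":5,"delta_pos":[3,0,-13],"spin":0},{"fingers":5,"delta_pos":[7.5,0,-15],"spin":0},{"fingers":5,"delta_pos":[12,0,-15],"spin":0},{"fingers":5,"delta_pos":[14,0,-15],"spin":0},{"fingers":5,"delta_pos":[14,0,-15],"spin":0},{"fingers":5,"delta_pos":[14,0,-15],"spin":0},{"fingers":5,"delta_pos":[14,0,-15],"spin":0}]';python3 look.py j wrist scene top; python3 crop.py scene_j 150 100 100 80 7; python3 crop.py top_j 390 165 70 80 7
```

```text
time_s: 26.55
tcp_pos: [0.3877, -0.3472, 0.1807]
ee_rot: [[-0.997, -0.077, 0.001], [-0.077, 0.997, -0.0], [-0.001, -0.001, -1.0]]
wrist_force: [-0.6, 0.1, 0.4]
gripper_width: 0.571
[ 0.3877 -0.3472  0.1807] [-0.588   0.1113  0.3726] 26.55 0.571458602584094
wrist hook [(0.97, array([274.288, 352.506]))]
wrist hook_tip []
wrist tray_hole []
pred tip px [[271.3934 414.2402]] hole [[619.0953 445.5778]] tip w [ 0.4933 -0.3391  0.1703]
scene hook [(0.24, array([296.016, 206.514]))]
scene hook_tip [(0.84, array([177.072, 160.314]))]
scene tray_hole [(0.69, array([294.784, 206.304]))]
pred tip px [[202.4824  91.5715]] hole [[276.0524 231.1599]] tip w [ 0.4933 -0.3391  0.1703]
top hook [(0.83, array([437.696, 217.308]))]
top hook_tip [(0.83, array([431.48 , 179.088])), (0.53, array([398.328, 145.488]))]
top tray_hole [(0.61, array([287.672, 204.708]))]
pred tip px [[457.9073 232.8058]] hole [[284.2188 178.2075]] tip w [ 0.4933 -0.3391  0.1703]
```

View pics/scene_j_c.png

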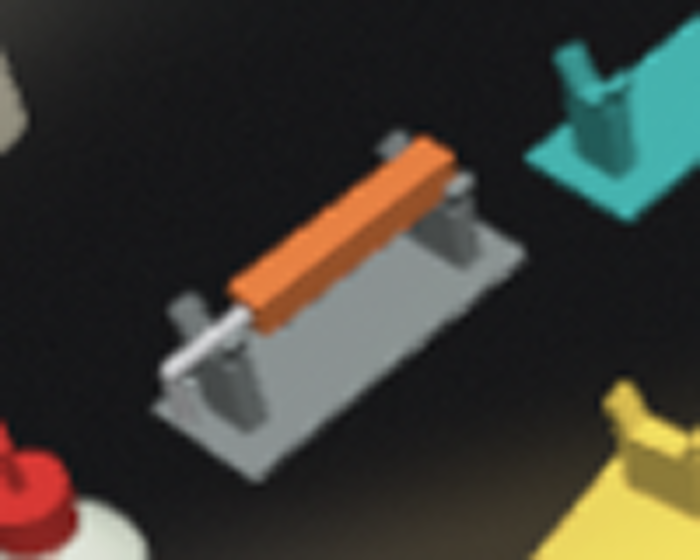

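View pics/wrist_j.png

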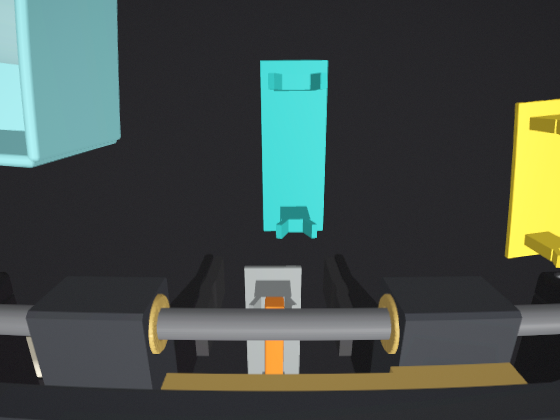

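View pics/top_j.png

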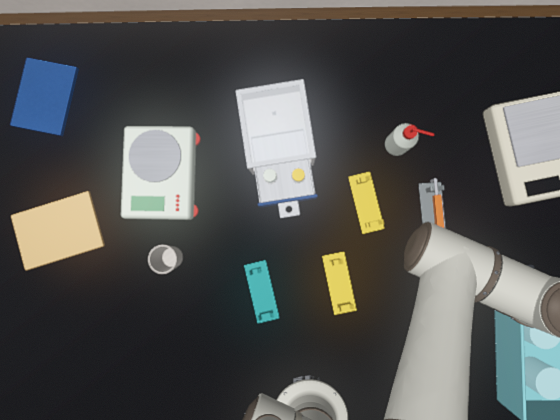

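View pics/scene_j.png

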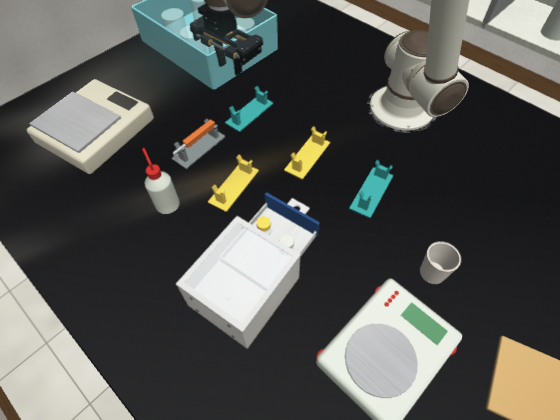

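The hook is back in the rest, with its origin at (438,217) in the top view, as at the start. The jars are upright and the bottle, cup and balance haven't moved. I'll check the tray distance, then hand in.

Run:
```python
from h import *
from station import *
t=get_calibration("top")
h=onplane(t,[[289,209.3]],.084)[0]-[.7658,.0854,0];a=np.radians(9)
print(h[0]*np.cos(a)+h[1]*np.sin(a))
finish_job();print(sense()["time_s"])
```

```text
-0.21568931126624807
the job is handed in; nothing more can be done
the job is handed in; nothing more can be done
```

The job is handed in. The tray is drawn out and up against its stop, and the hook is back in its grey rest. I don't have a verdict, because the interface doesn't report one.

- **Drawing the tray:** I lowered the hook's tip into the finger hole without touching the lip. I then drew the tray out in small steps until it stopped moving. I held it there at about 6.5 N, then at about 9.4 N, which was the highest force I read. It's read only at the end of each move, so a short spike in between could have gone unseen.
- **Returning the hook:** I eased off, lifted the tip out and laid the hook back where I had picked it up. I opened the fingers and moved the arm clear at about 26.5 s of the 64 s allowed.
- **Last checks:** The last top picture puts the hole about 216 mm in front of the cabinet's origin; at least 205 mm is needed. The hook sits within about 1 pixel of its starting place, and both jars are upright. The bottle, cup and balance look unmoved, and the wrist force is near zero.
- **Disagreements:** The top and scene cameras differed by 2–4 mm on where the hole was. Correcting each against the held hook brought them to about 2 mm, and I aimed between the two. My first hover over the hole ended 1 cm short because of an error in the row I typed, and I corrected it before lowering.

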